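Hold a heat sink against its thermal pad for screwing

TASK

Pick up the bare aluminium heat sink (not the black one) and, holding it upright in the air, press its flat face squarely over the pink thermal pad on the radio's rear panel, so that the pad is completely covered and the fixture's pointer stands in the green. Never push the pointer into the red, and leave the other loose things on the bench where they are. Finish while still gripping and pressing steadily, touching nothing of the fixture but through the heat sink: a colleague will drive the screws from behind, so do not let go.

Things in the scene. Friction and masses are not known exactly. Their poses are not given: they have to be found in the camera images.
- sink: bare aluminium (silver) heat sink, loose, 0.2-0.4 kg, standing on end: 34 mm deep (x), 76 wide (y), 60 tall (z). Origin: centre of its underside. +x side: flat plate 6 mm thick, 76 wide (the face to press on the pad). Behind it the fin stack, x from -17 to +11 mm, 40 mm wide (y), full height, fins upright: grip across the 40 mm from above. The plate sticks out 18 mm beyond the stack each side
- sink_grip (a point): centre of the aluminium heat sink's fin stack, half-way up (30 mm above its underside), axes as the heat sink; the flat face lies 20 mm from here along +x
- sink_face (a point): centre of the heat sink's flat face, half-way up; x points out of the face, z up along the heat sink
- pad (a point): centre of the pink thermal pad's exposed face on the radio's rear panel, 85 mm above the bench; x points into the pad (the level press direction), y along the panel, z up. Moves with the carriage. Panel: grey, 200 mm wide, 39 to 129 mm above the bench; sockets over 60 mm off its middle stick out 6 mm; pink tape on its top edge right above the pad. Pad 60 mm wide, 44 tall, 3 mm proud of the panel. In front the fixture is at most 33 mm high
- fixture: pressing fixture fixed to the bench: dark base plate 180 mm (x from -70 to +110) by 220 mm (y), 14 mm thick, with rails and sprung carriage; at its +y side (y 110 to 155 mm) a low scale strip, 24 mm above the bench, white, green, white, red zones under a black pointer. Origin: on the bench under the base, on the press line, 33 mm behind the pad's face at rest. x is the press direction
- carriage (a joint): travel of the sprung carriage with the panel and pointer (m): 0 at rest on its stop, grows as the panel is pressed back, end stop at 0.045. Pointer: green from 0.015 to 0.030, red from 0.038. Spring: 2 N to leave the stop, then 0.3 N per mm: 6.5 N at 0.015, 8.6 N at 0.022, 11 N at 0.030, 13.4 N at 0.038; damped; it springs back when let go
- blacksink_grip (a point): centre of the fin stack of a black heat sink of the same size standing nearby, loose, half-way up (30 mm above the bench); not to be used or moved
- mug: blue mug, 80 mm across, 90 mm tall, loose, with a handle; origin: centre of its underside; leave it
- screwdriver: screwdriver with green handle lying on the bench, about 200 mm long along its x, loose; leave it
- microphone: black hand microphone lying on the bench, about 115 by 52 by 26 mm, loose; origin: under its middle; leave it
- adaptor: small brass coaxial adaptor standing on end, 22 mm across, 40 mm tall, loose; origin: centre of its underside; leave it
- jar: small white jar with grey lid, 48 mm across, 55 mm tall, loose; origin: centre of its underside; leave it
Not all that is in view belongs to the job. What is shaped like the sink but purple is not meant.

How it is judged:
On the way:
1. the aluminium heat sink is gripped and lifted clear of the bench (height (world z) of sink_grip above 0.055 m and contact force between the fingers and sink above 1 N), for 0.2 s.
At the end, for the whole second after the job is handed in: Heat sink gripped, clear of the bench, face on the pad within 0.1 rad of square and 8.5 mm of centred sideways and in height; carriage steady at 0.0142 to 0.0308 m (green); 4.5 to 14 N on the panel; the robot itself touches no part of the fixture (value of joint carriage between 0.0142 and 0.0308 m and contact force between sink and fixture between 4.5 and 14 N and x of sink_face in the frame of pad between -0.005 and 0.005 m and y of sink_face in the frame of pad between -0.0085 and 0.0085 m and z of sink_face in the frame of pad between -0.0085 and 0.0085 m and angle between the x axis of sink_face and the x axis of pad, either way round below 0.1 rad and angle between the z axis of sink_face and the z axis of pad, either way round below 0.1 rad and contact force between the fingers and sink above 1 N and contact force between each of the fingers, the arm and fixture below 0.5 N and height (world z) of sink_face above 0.07 m and linear speed of sink below 0.02 m/s and velocity of joint carriage between -0.02 and 0.02 m/s); the arm keeps its last pose, push and grip.
It fails at once if the pointer is pushed into the red (value of joint carriage above 0.0385 m).
It fails at once if another loose thing on the bench is disturbed (moved over 30 mm) (distance of any of blacksink_grip, mug, screwdriver, microphone, adaptor, jar from where it was at the start of the episode above 0.03 m).
It also fails if it takes over 45 s, if anything falls off the work surface, if the arm or the gripper's body presses on something with over 40 N, if the wrist force passes 120 N, or if a joint passes its speed limit or range.

ROBOT

A 6-joint arm with a two-finger parallel gripper is mounted at the origin on the work surface. World frame = base frame: x ahead of the robot, y to its left, z up, the work surface at z = 0. Lengths are in m, angles in rad, forces in N, time in s.
With the tool pointing down it reaches from about 0.2 to 0.875 m from the base axis. Payload 3.4 kg.
Tool frame: the origin (TCP) lies at the very end of the fingers, on their centre line; the grasp point (between the pads) lies robot.grasp_offset behind it (robot.grasp_offset is the distance from the TCP to the grasp point, in m); x points along the fingers, y is the direction in which the jaws open and shut, and the axes are right-handed (so a half turn about x gives the same grasp; the last joint's range is limited). The gripper opens to 94 mm and grips with 3 to 60 N. Pads are 16 mm wide; open, the fingers measure 119 mm over their backs; the gripper's body (75 mm by 177 mm) begins 78 mm behind the grasp point.
Start: joints at [-1.444, 0.276, 1.505, -0, 1.361, -0.121], TCP at [0.141, -0.557, 0.205] pointing down, gripper open.
Joint ranges: [-2.89, 2.89], [-0.75, 2.08], [0.22, 2.7], [-1.18, 4.32], [0.11, 2.71], [-2.7, 2.7]. Speed limits (rad/s): [2.57, 2.57, 3.14, 3.14, 3.14, 3.14].

INTERFACE

Orientations are given as a 3x3 rotation matrix whose columns are the frame's x, y, z axes.
In Python, from cell import sense, vision, robot gives the robot as it stands.
- The arm moves only by the tool apply_moves, never from a script. Its argument "plan" is a list of rows, each a list of 6 numbers: the shift along the tool's x, y, z in mm, then the turn, a rotation vector about the tool's x, y, z in rad. In form: [[tx, ty, tz, wx, wy, wz], ...]. A call has exactly 5 rows; each row shifts and turns the commanded pose from where the row before left it, along the tool's axes as they then stand; what a row does not reach is not made up. A row lasts 1/8 s, in which the tool goes at most 62.5 mm and 10.7 degrees, less where a joint would pass 70% of its speed; a pose out of reach is approached as far as the arm can. A call with a gripper value outside its range is refused whole. "hand" is the finger opening in mm, from 0 to 94, set as the call begins (left out, the last holds). The fingers move at their own pace and stop on an object; "newtons" is the grip in N (left out, the last holds). Time passes only in rows, so rows that do not move let the fingers close, or fill a call up. It gives the time, the measured TCP pose, the force and the opening at its end, in the units of the state.
- sense(): the state, without advancing time (a new reading comes with each control period).
- vision.get_image(name): name is "scene" or "top" or "wrist"; returns a dict with "pixels" (384x512x3 uint8, red, green, blue), "K" (3x3 intrinsics, pixels), "rvec" (rotation vector, rad) and "tvec" (3), from world to camera coordinates, as OpenCV has them. Camera axes: x right, y down, z forward; pixel columns grow to the right and rows downward; lengths in m; the calibration is good to about 2 mm. A picture is of the moment at which its call begins. There is no depth.
- robot.hand_in(): hands the job in, once; it reports no verdict.
Trained networks look in a picture, given as the dict that the camera call returned (one of the last four; its "shot" number tells which), for a name from the list of things; names that differ only in an ending like _2 or _b are one class to them, and where a whole thing is asked for, a point or a joint stands for the part that bears it (a point fixed in the world has none). Each returns a list of dicts, best first, with "confidence" (0 to 1); they miss things now and then, are a little off and sometimes report something else, mostly with a low value. They report only what shows in the picture. A call takes as long as a camera call. They do not tell look-alikes from the thing itself.
- vision.masks_of(picture, name): "mask" (384x512 bool, what is visible of it).
- vision.tip_of(picture, name): "centre" ([x, y, z] in m, in world coordinates, good to about 4 mm: a listed point, or the origin of a listed thing).
The state is a dict: "clock": time; "joint_pos": joint angles; "joint_velocities": joint speeds; "tau": joint torques, N m; "eef_pos": TCP position; "eef_rot": TCP orientation; "ft_force": force on the tool from outside, world axes, zero at the start; "ft_torque": the same for the moment, N m; "finger_gap": finger opening in m.
Only numpy, scipy, OpenCV 4.12 (cv2) and the standard library are available. Lean on these libraries where they do the work, as an engineer would, in place of code of your own. Each camera call takes 0.05 s, during which the arm holds its last target.

## Working session

There is one attempt and no reset: what is moved stays moved. The work goes in short steps, Python scripts to look and compute and a tool call to move; the robot and the scene stay as the last step left them, time stands still between calls to the robot, and variables do not carry over. Pictures are saved under pics/ and viewed, and the job is handed in when it is done.

Besides the shell and the picture viewer there is one more tool, called after "Call:" by a JSON object that holds its "name" and its "arguments", one argument or row to a line. apply_moves: Moves the arm, as the interface text tells. Its arguments: {"type":"object","properties":{"plan":{"type":"array","items":{"type":"array","items":{"type":"number"}}},"hand":{"type":"number"},"newtons":{"type":"number"}},"required":["plan"]}

```bash
mkdir -p pics; ls; cat > h.py <<'E'
import numpy as np, cv2
from cell import sense, vision, robot
def save(p,n,crop=None,s=1):
    im=p["pixels"][:,:,::-1]
    if crop: x0,y0,x1,y1=crop; im=im[y0:y1,x0:x1]
    cv2.imwrite("pics/"+n,cv2.resize(im,None,fx=s,fy=s,interpolation=cv2.INTER_CUBIC))
def proj(p,X):
    return cv2.projectPoints(np.array(X,float).reshape(-1,3),p["rvec"],p["tvec"],p["K"],None)[0].reshape(-1,2)
def onplane(p,uv,z):
    R=cv2.Rodrigues(np.array(p["rvec"],float))[0];t=np.array(p["tvec"],float).ravel()
    c=-R.T@t;d=R.T@np.linalg.inv(p["K"])@np.array([uv[0],uv[1],1.])
    return c+d*(z-c[2])/d[2]
E
python3 - <<'E'
from h import *
s=sense();print({k:np.round(v,3).tolist() for k,v in s.items()},robot.grasp_offset)
for n in ["scene","top"]:
    p=vision.get_image(n);save(p,n+"0.png",s=1.5)
    for o in ["sink","sink_grip","sink_face","pad","fixture","blacksink_grip","mug","screwdriver","microphone","adaptor","jar"]:
        r=vision.tip_of(p,o)
        print(n,o,[(np.round(q["centre"],3).tolist(),round(q["confidence"],2),proj(p,q["centre"]).round().tolist()[0]) for q in r])
E
```

```text
pics
{'clock': 0.0, 'joint_pos': [-1.444, 0.277, 1.506, 0.0, 1.361, -0.121], 'joint_velocities': [-0.003, -0.0, 0.002, 0.0, 0.001, -0.0], 'tau': [0.001, -40.459, -23.723, 0.07, 0.035, -0.0], 'eef_pos': [0.141, -0.557, 0.205], 'eef_rot': [[-0.0, 0.245, -0.969], [0.002, -0.969, -0.245], [-1.0, -0.002, -0.0]], 'ft_force': [-0.408, -0.034, 0.524], 'ft_torque': [0.034, -0.043, 0.03], 'finger_gap': 0.094} 0.0188
scene sink [([0.447, 0.146, 0.0], 0.9, [307.0, 205.0]), ([0.557, 0.2, -0.005], 0.83, [326.0, 237.0]), ([0.369, 0.053, 0.002], 0.7, [278.0, 185.0]), ([0.341, 0.174, -0.002], 0.56, [317.0, 183.0])]
scene sink_grip [([0.341, 0.174, 0.027], 0.9, [318.0, 176.0]), ([0.445, 0.154, 0.033], 0.63, [311.0, 197.0]), ([0.559, 0.204, 0.029], 0.6, [330.0, 229.0]), ([0.256, -0.318, -0.0], 0.17, [173.0, 157.0])]
scene sink_face [([0.444, 0.129, 0.025], 0.86, [302.0, 198.0]), ([0.337, 0.153, 0.031], 0.77, [311.0, 174.0]), ([0.255, -0.317, 0.0], 0.65, [174.0, 157.0]), ([0.572, 0.189, 0.027], 0.61, [323.0, 233.0]), ([0.362, 0.38, -0.0], 0.26, [386.0, 192.0])]
scene pad [([0.576, -0.126, 0.082], 0.64, 
[... 940 characters left out ...]
], 0.53, [239.0, 229.0]), ([0.337, 0.151, 0.028], 0.45, [211.0, 244.0])]
top pad [([0.582, -0.131, 0.082], 0.57, [299.0, 164.0])]
top fixture [([0.55, -0.142, -0.001], 0.7, [301.0, 177.0])]
top blacksink_grip [([0.566, 0.309, 0.031], 0.66, [161.0, 174.0]), ([0.548, -0.144, -0.001], 0.17, [301.0, 178.0])]
top mug [([0.772, 0.235, -0.001], 0.68, [185.0, 113.0])]
top screwdriver [([0.361, 0.38, 0.0], 0.83, [142.0, 237.0]), ([0.582, -0.13, 0.086], 0.48, [299.0, 164.0])]
top microphone [([0.367, -0.392, -0.0], 0.69, [379.0, 232.0])]
top adaptor [([0.704, 0.133, -0.002], 0.62, [216.0, 132.0]), ([0.583, -0.132, 0.081], 0.58, [299.0, 164.0])]
top jar [([0.257, -0.318, -0.004], 0.61, [357.0, 266.0])]
```

View pics/scene0.png

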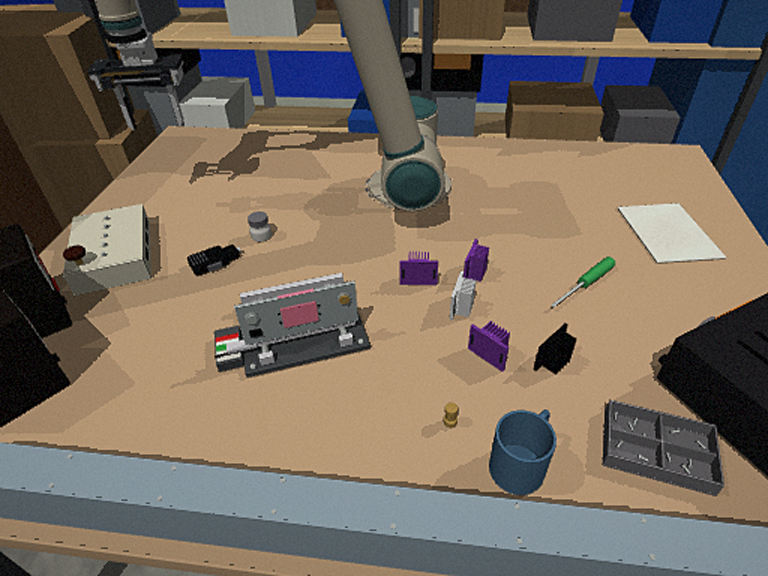

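View pics/top0.png

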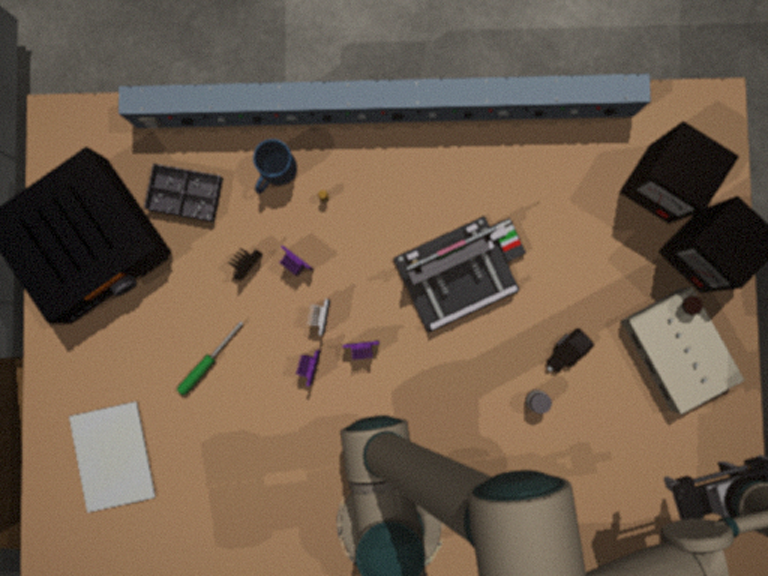

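```bash
python3 - <<'E'
from h import *
p=vision.get_image("scene");save(p,"scropA.png",(255,140,405,265),5)
p=vision.get_image("top");save(p,"tcropA.png",(140,140,340,270),4)
E
```

```text
(no output)
```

View pics/scropA.png

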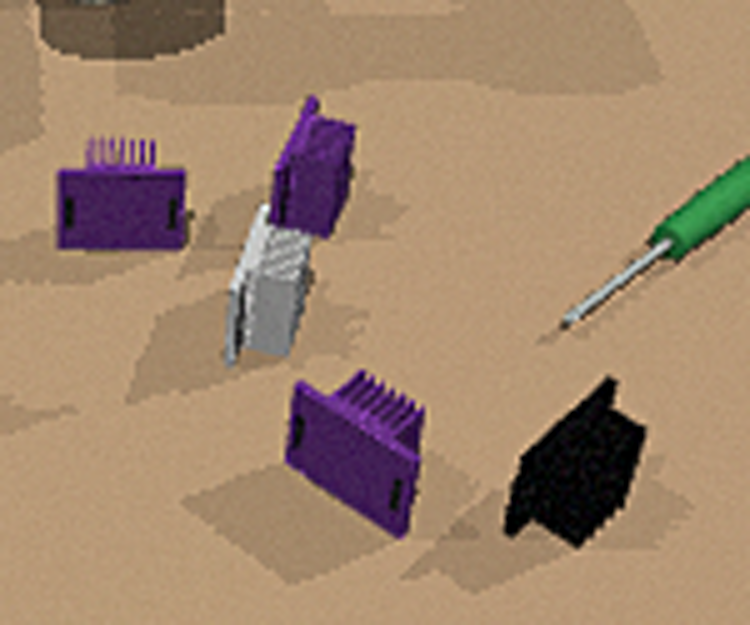

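View pics/tcropA.png

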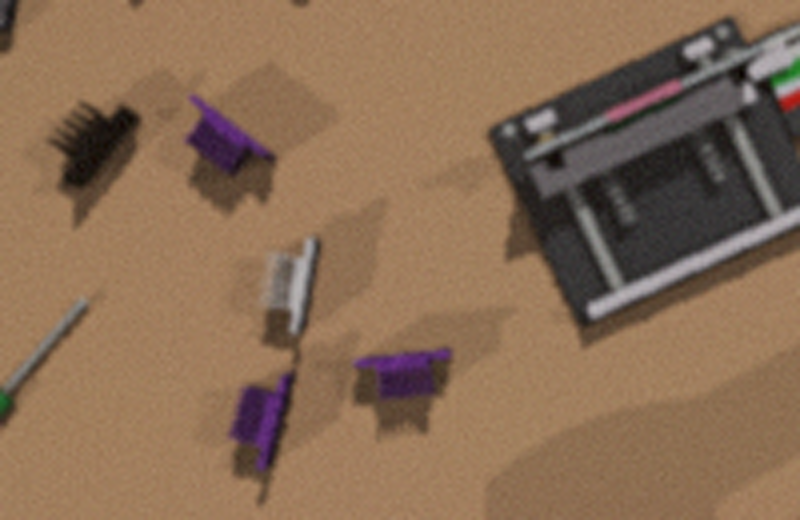

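Top view: three purple look-alikes at about (240,229), (205,244) and (198,174). The black sink is at (161,174) and the bare silver one at (211,210), in the scene view at about (309,200). By the description I choose the silver one. The close crops confirm it: silver fins, with the plate towards -y. The pad faces +x (away from the robot). Next I'll measure yaws.

```bash
cat >> h.py <<'E'
from scipy.spatial.transform import Rotation as Ro
def Rdown(jawyaw): # tool x down, y at yaw
    y=np.array([np.cos(jawyaw),np.sin(jawyaw),0]);x=np.array([0,0,-1.]);return np.column_stack([x,y,np.cross(x,y)])
def delta(s,pos,R):
    R0=np.array(s["eef_rot"]);d=R0.T@(np.array(pos)-np.array(s["eef_pos"]))*1000
    w=Ro.from_matrix(R0.T@R).as_rotvec()
    return d.round(1),w.round(4)
def rows(s,pos,R,n):
    R0=np.array(s["eef_rot"]);p0=np.array(s["eef_pos"]);w=Ro.from_matrix(R0.T@R).as_rotvec()/n
    out=[]
    for i in range(n):
        Ri=R0@Ro.from_rotvec(w*i).as_matrix()
        out.append([round(float(v),1) for v in Ri.T@((np.array(pos)-p0)/n)*1000]+[round(float(v),3) for v in w])
    return out
E
python3 - <<'E'
from h import *
p=vision.get_image("top")
a=onplane(p,(140+316/4,140+240/4),.06);b=onplane(p,(140+297/4,140+330/4),.06)
d=a-b;print(a,b,np.linalg.norm(d),np.degrees(np.arctan2(d[1],d[0])))
# panel top edge, z .129
a=onplane(p,(140+528/4,140+155/4),.129);b=onplane(p,(140+795/4,140+32/4),.129)
d=a-b;print(a,b,np.linalg.norm(d),np.degrees(np.arctan2(d[1],d[0])))
s=sense();
for r in rows(s,(.43,.14,.25),Rdown(np.radians(-12)),15):print(r)
E
```

```text
[0.4767159  0.12023398 0.06      ] [0.40653407 0.1359743  0.06      ] 0.07192528812155242 -12.641065725185092
[ 0.53439861 -0.0457735   0.129     ] [ 0.62287994 -0.2468604   0.129     ] 0.2196927097826596 113.75023559357712
[-3.0, -40.4, -30.1, -0.074, 0.0, -0.0]
[-3.0, -38.0, -33.0, -0.074, 0.0, -0.0]
[-3.0, -35.5, -35.7, -0.074, 0.0, -0.0]
[-3.0, -32.7, -38.3, -0.074, 0.0, -0.0]
[-3.0, -29.8, -40.6, -0.074, 0.0, -0.0]
[-3.0, -26.7, -42.7, -0.074, 0.0, -0.0]
[-3.0, -23.5, -44.5, -0.074, 0.0, -0.0]
[-3.0, -20.1, -46.1, -0.074, 0.0, -0.0]
[-3.0, -16.6, -47.5, -0.074, 0.0, -0.0]
[-3.0, -13.0, -48.6, -0.074, 0.0, -0.0]
[-3.0, -9.4, -49.4, -0.074, 0.0, -0.0]
[-3.0, -5.7, -50.0, -0.074, 0.0, -0.0]
[-3.0, -2.0, -50.3, -0.074, 0.0, -0.0]
[-3.0, 1.8, -50.3, -0.074, 0.0, -0.0]
[-3.0, 5.5, -50.0, -0.074, 0.0, -0.0]
```

Call:
{"name": "apply_moves", "arguments": {
  "plan": [
    [-3,-40,-30,-0.074,0,0],
    [-3,-38,-33,-0.074,0,0],
    [-3,-35.5,-36,-0.074,0,0],
    [-3,-33,-38,-0.074,0,0],
    [-3,-30,-41,-0.074,0,0]
  ],
  "hand": 70,
  "newtons": 40
}}

```text
clock: 1.98
eef_pos: [0.2381, -0.3232, 0.2207]
eef_rot: [[0.001, 0.581, -0.814], [-0.0, -0.814, -0.581], [-1.0, 0.001, -0.0]]
ft_force: [0.8, -0.9, 0.5]
finger_gap: 0.07
```

Call:
{"name": "apply_moves", "arguments": {
  "plan": [
    [-3,-27,-43,-0.074,0,0],
    [-3,-23,-45,-0.074,0,0],
    [-3,-20,-46,-0.074,0,0],
    [-3,-17,-47,-0.074,0,0],
    [-3,-13,-48,-0.074,0,0]
  ]
}}

```text
clock: 2.6
eef_pos: [0.3345, -0.0913, 0.2359]
eef_rot: [[0.001, 0.836, -0.549], [-0.001, -0.549, -0.836], [-1.0, 0.001, -0.0]]
ft_force: [1.2, 0.0, -1.1]
finger_gap: 0.07
```

Call:
{"name": "apply_moves", "arguments": {
  "plan": [
    [-3,-9,-49,-0.074,0,0],
    [-3,-6,-50,-0.074,0,0],
    [-3,-2,-50,-0.074,0,0],
    [-3,2,-50,-0.074,0,0],
    [-3,5,-50,-0.074,0,0]
  ]
}}

```text
clock: 3.22
eef_pos: [0.4309, 0.1402, 0.2508]
eef_rot: [[0.001, 0.978, -0.209], [-0.0, -0.209, -0.978], [-1.0, 0.001, 0.0]]
ft_force: [0.2, -0.2, -0.1]
finger_gap: 0.0701
```

```bash
python3 - <<'E'
from h import *
s=sense();print(s["eef_pos"],np.round(s["eef_rot"],3).tolist(),s["clock"])
for n in ["wrist","top","scene"]:
    p=vision.get_image(n);save(p,n+"1.png",s=1.5)
    for o in ["sink","sink_grip","sink_face","pad"]:
        r=vision.tip_of(p,o)
        print(n,o,[(np.round(q["centre"],4).tolist(),round(q["confidence"],2),proj(p,q["centre"]).round().tolist()[0]) for q in r])
E
```

```text
[0.43090841 0.1401722  0.25076306] [[0.001, 0.978, -0.209], [-0.0, -0.209, -0.978], [-1.0, 0.001, 0.0]] 3.225
wrist sink [([0.3386, 0.1738, 0.002], 0.92, [195.0, 162.0]), ([0.5557, 0.2004, -0.0031], 0.88, [327.0, 115.0]), ([0.4432, 0.1494, -0.0056], 0.86, [262.0, 162.0]), ([0.3706, 0.054, 0.0023], 0.79, [232.0, 227.0])]
wrist sink_grip [([0.3432, 0.1725, 0.0303], 0.85, [194.0, 165.0]), ([0.4424, 0.1485, 0.0287], 0.81, [263.0, 166.0]), ([0.3676, 0.0532, 0.0297], 0.56, [229.0, 234.0])]
wrist sink_face [([0.3323, 0.1555, 0.0256], 0.9, [191.0, 176.0]), ([0.5735, 0.1867, 0.0287], 0.84, [346.0, 122.0]), ([0.4424, 0.1293, 0.0332], 0.78, [265.0, 179.0])]
wrist pad []
top sink [([0.4471, 0.1452, 0.0016], 0.61, [213.0, 210.0]), ([0.3709, 0.0556, -0.0028], 0.49, [241.0, 233.0]), ([0.5581, 0.1932, 0.0002], 0.44, [198.0, 176.0])]
top sink_grip [([0.5584, 0.1995, 0.0307], 0.57, [195.0, 175.0]), ([0.4475, 0.1515, 0.0329], 0.52, [210.0, 210.0]), ([0.3643, 0.0609, 0.0305], 0.51, [239.0, 235.0])]
top sink_face [([0.3861, 0.0587, 0.0294], 0.74, [240.0, 228.0]), ([0.5749, 0.1882, 0.0298], 0.61, [199.0, 170.0]), ([0.4429, 0.1328, 0.032], 0.56, [216.0, 211.0])]
top pad [([0.581, -0.1309, 0.0859], 0.55, [299.0, 164.0])]
scene sink [([0.5575, 0.2017, -0.0041], 0.98, [327.0, 237.0]), ([0.3404, 0.1722, -0.0035], 0.82, [316.0, 183.0]), ([0.3704, 0.0537, 0.0029], 0.58, [278.0, 186.0]), ([0.4468, 0.1451, -0.0001], 0.54, [307.0, 206.0])]
scene sink_grip [([0.3409, 0.1757, 0.0284], 0.87, [319.0, 176.0]), ([0.5634, 0.2026, 0.0303], 0.82, [329.0, 230.0]), ([0.3688, 0.0502, 0.0286], 0.8, [277.0, 179.0]), ([0.4456, 0.1535, 0.0301], 0.54, [311.0, 198.0])]
scene sink_face [([0.5733, 0.1883, 0.0277], 0.94, [323.0, 233.0]), ([0.4454, 0.1273, 0.0242], 0.77, [301.0, 199.0]), ([0.3869, 0.0561, 0.0259], 0.76, [278.0, 183.0]), ([0.337, 0.1557, 0.0304], 0.69, [312.0, 174.0])]
scene pad [([0.5762, -0.13, 0.0864], 0.65, [199.0, 208.0])]
```

View pics/wrist1.png

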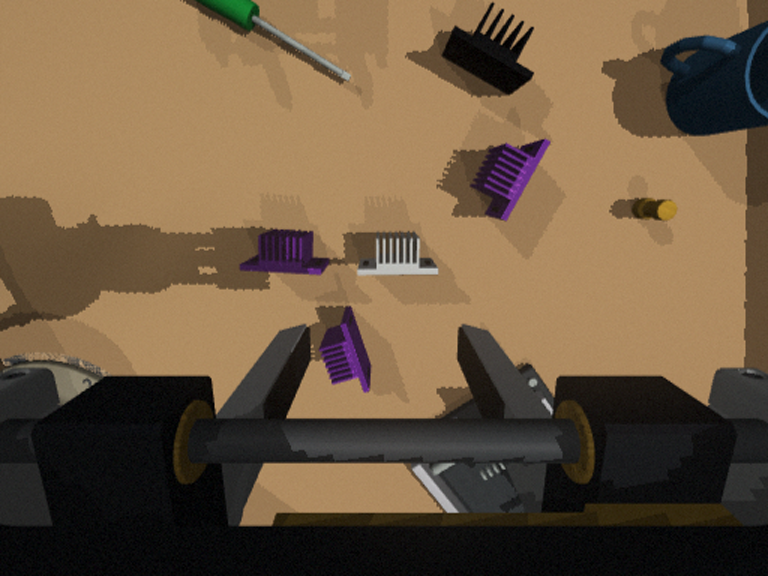

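```bash
python3 - <<'E'
from h import *
s=sense()
p=vision.get_image("wrist");save(p,"w1c.png",(215,130,315,200),8)
R=cv2.Rodrigues(np.array(p["rvec"],float))[0];print(-R.T@np.array(p["tvec"],float).ravel())
q=proj(p,[(.445,.151,.06),(.445,.151,.03)]);print(q)
print(np.array(rows(s,(.445,.151,.111),Rdown(np.radians(-12.5)),5)))
E
```

```text
[0.44451149 0.20696449 0.42981794]
[[264.7131817  165.93022955]
 [264.0659372  162.98089724]]
[[ 2.79e+01  2.30e+00 -3.10e+00  1.00e-03  0.00e+00 -0.00e+00]
 [ 2.79e+01  2.30e+00 -3.10e+00  1.00e-03  0.00e+00 -0.00e+00]
 [ 2.79e+01  2.30e+00 -3.10e+00  1.00e-03  0.00e+00 -0.00e+00]
 [ 2.79e+01  2.30e+00 -3.10e+00  1.00e-03  0.00e+00 -0.00e+00]
 [ 2.79e+01  2.30e+00 -3.20e+00  1.00e-03  0.00e+00 -0.00e+00]]
```

View pics/w1c.png

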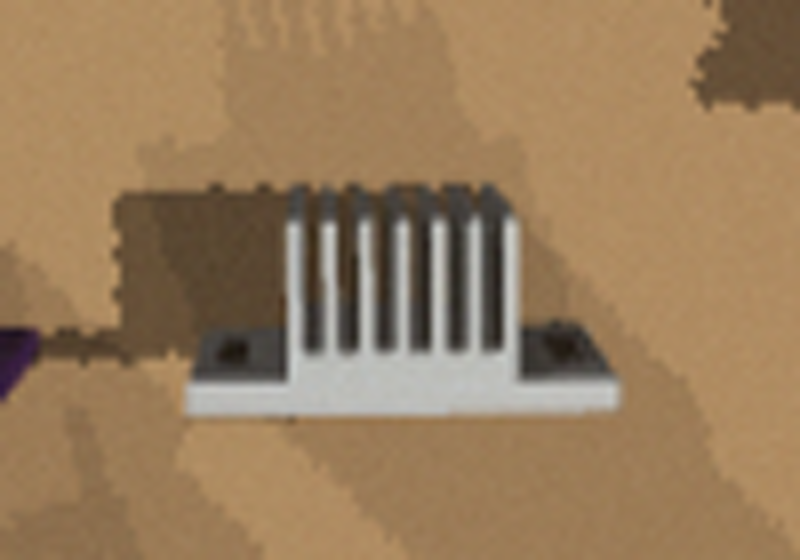

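The crop shows the silver sink: top face at about (238–292, 157–182) in the wrist image, fins away from the -y side. I'll compute its pose from those corners.

```bash
python3 - <<'E'
from h import *
s=sense()
p=vision.get_image("wrist")
f=lambda x,y:onplane(p,(215+x/8-.5+.06,130+y/8-.5+.06),.06)
L,Rr,bl,br=f(186,416),f(620,410),f(288,217),f(518,214)
d=Rr-L;yaw=np.arctan2(d[1],d[0]);print(L,Rr,np.linalg.norm(d),np.degrees(yaw),np.linalg.norm(br-bl))
n=np.array([np.sin(yaw),-np.cos(yaw),0])
print("face mid",(L+Rr)/2,"depth",n@((L+Rr)/2-(bl+br)/2),"grip from face",(L+Rr)/2-.020*n,"from back",(bl+br)/2+.014*n)
E
```

```text
[0.40356004 0.13751555 0.06      ] [0.47822336 0.12241193 0.06      ] 0.07617565353128872 -11.436021006473979 0.039461097714562555
face mid [0.4408917  0.12996374 0.06      ] depth 0.034563308340823405 grip from face [0.44485717 0.14956668 0.06      ] from back [0.44517473 0.15007715 0.06      ]
```

```bash
python3 - <<'E'
from h import *
s=sense()
print(delta(s,(.445,.150,.012),Rdown(np.radians(-11.4))))
E
```

```text
(array([238.5,  11.8, -14.5]), array([-0.0144,  0.0001, -0.0001]))
```

Call:
{"name": "apply_moves", "arguments": {
  "plan": [
    [28,4,-5,-0.007,0,0],
    [28,4,-5,-0.007,0,0],
    [28,4,-4.5,0,0,0],
    [28,0,0,0,0,0],
    [28,0,0,0,0,0]
  ],
  "hand": 62
}}

```text
clock: 4.7
eef_pos: [0.4452, 0.1503, 0.1096]
eef_rot: [[0.0, 0.98, -0.198], [-0.0, -0.198, -0.98], [-1.0, 0.0, -0.0]]
ft_force: [0.3, 0.6, -0.4]
finger_gap: 0.0621
```

```bash
python3 - <<'E'
from h import *
s=sense()
print(s["eef_pos"],delta(s,(.445,.150,.012),Rdown(np.radians(-11.4))))
p=vision.get_image("wrist");save(p,"wrist2.png",s=1.5)
E
```

```text
[0.4452475  0.15031175 0.10958121] (array([97.6, -0.2,  0.4]), array([ 0.0001, -0.    , -0.0003]))
```

View pics/wrist2.png

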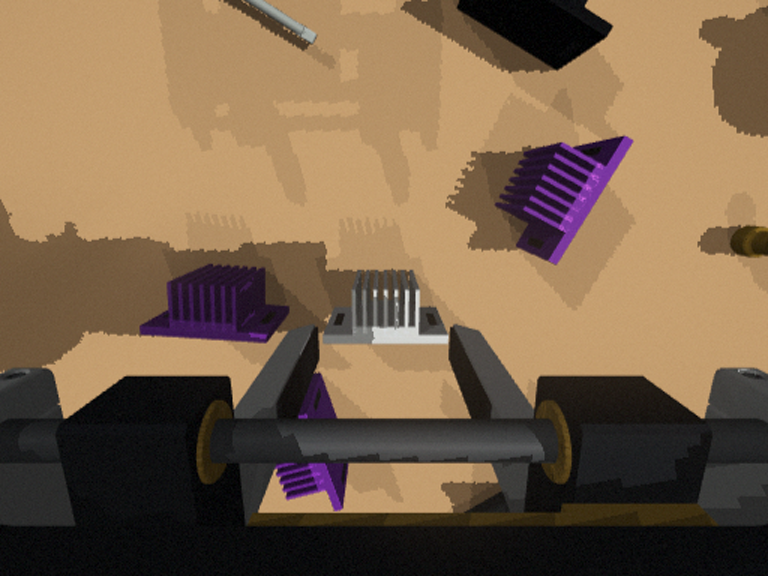

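The sink sits centred between the fingers, at about (257,205) in the image. I'll descend and grip.

Call:
{"name": "apply_moves", "arguments": {
  "plan": [
    [26,0,0,0,0,0],
    [26,0,0,0,0,0],
    [26,0,0,0,0,0],
    [19,0,0,0,0,0],
    [0,0,0,0,0,0]
  ]
}}

```text
clock: 5.38
eef_pos: [0.4443, 0.1501, 0.0128]
eef_rot: [[-0.003, 0.98, -0.198], [-0.001, -0.198, -0.98], [-1.0, -0.003, 0.001]]
ft_force: [-0.8, 0.9, 0.2]
finger_gap: 0.0617
```

Call:
{"name": "apply_moves", "arguments": {
  "plan": [
    [0,0,0,0,0,0],
    [0,0,0,0,0,0],
    [0,0,0,0,0,0],
    [0,0,0,0,0,0],
    [0,0,0,0,0,0]
  ],
  "hand": 20,
  "newtons": 40
}}

```text
clock: 6.0
eef_pos: [0.446, 0.1504, 0.0143]
eef_rot: [[0.002, 0.98, -0.198], [0.0, -0.198, -0.98], [-1.0, 0.002, -0.001]]
ft_force: [-0.0, 0.3, 6.5]
finger_gap: 0.0398
```

Call:
{"name": "apply_moves", "arguments": {
  "plan": [
    [-10,0,0,0,0,0],
    [-20,0,0,0,0,0],
    [-30,0,0,0,0,0],
    [-30,0,0,0,0,0],
    [-20,0,0,0,0,0]
  ]
}}

```text
clock: 6.62
eef_pos: [0.4448, 0.1502, 0.1247]
eef_rot: [[0.0, 0.98, -0.198], [-0.0, -0.198, -0.98], [-1.0, 0.0, -0.0]]
ft_force: [0.5, -0.4, -3.3]
finger_gap: 0.0399
```

```bash
python3 - <<'E'
from h import *
s=sense()
print(s["eef_pos"],s["ft_force"],s["finger_gap"])
p=vision.get_image("wrist");save(p,"wrist3.png",s=1.5)
E
```

```text
[0.44476973 0.15015872 0.12466357] [ 0.49981278 -0.3692687  -3.27042354] 0.039928030174415666
```

View pics/wrist3.png

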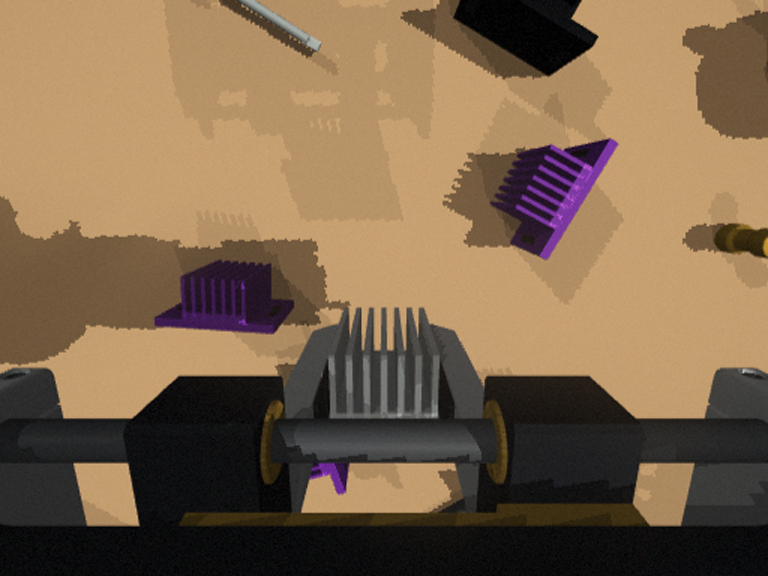

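The sink is held: opening 39.9 mm, and it hangs between the fingers at about (257,240). Now I'll measure the pad closely.

```bash
python3 - <<'E'
from h import *
p=vision.get_image("scene");save(p,"sp.png",(135,165,255,255),6.5)
for k in ["pad"]:
    for m in vision.masks_of(p,k):
        M=m["mask"].astype(np.uint8);print(m["confidence"],M.sum(),cv2.boundingRect(M));
hsv=cv2.cvtColor(p["pixels"],cv2.COLOR_RGB2HSV)
t=vision.get_image("top");save(t,"tp.png",(250,130,360,225),7)
for q in (p,t):
  I=q["pixels"].astype(int);M=((I[:,:,0]-I[:,:,1]>50)&(I[:,:,2]>I[:,:,1]-5)).astype(np.uint8)
  n,l,st,c=cv2.connectedComponentsWithStats(M)
  print([(st[i].tolist(),c[i].round(1).tolist()) for i in range(1,n) if st[i,4]>10])
E
```

```text
0.72 162 (302, 160, 18, 22)
0.56 2416 (151, 187, 88, 50)
[([267, 168, 25, 7, 51], [278.8, 172.9]), ([185, 192, 24, 7, 47], [196.6, 195.3]), ([187, 201, 25, 17, 302], [199.3, 209.2]), ([314, 216, 25, 16, 77], [327.0, 223.1]), ([144, 222, 15, 6, 40], [150.6, 224.6])]
[([292, 161, 18, 9, 45], [300.5, 164.8]), ([335, 160, 11, 8, 28], [339.1, 163.5]), ([235, 229, 8, 3, 14], [238.6, 230.2])]
```

View pics/sp.png

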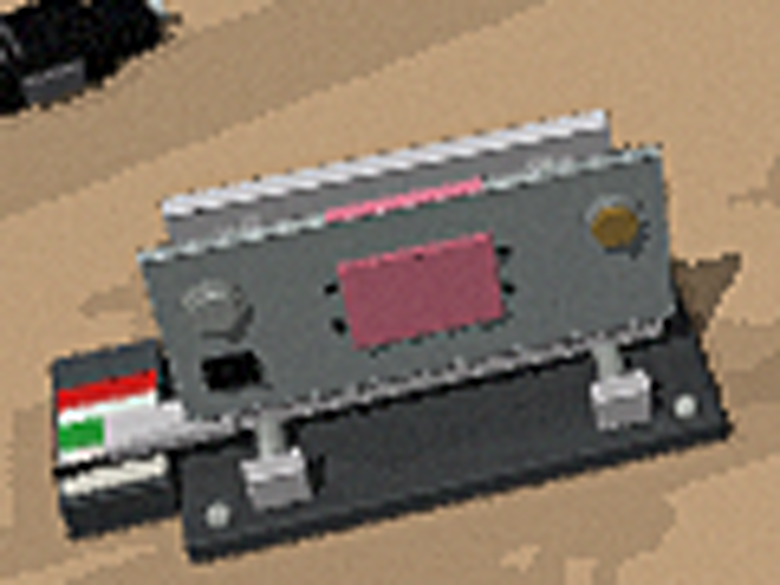

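View pics/tp.png

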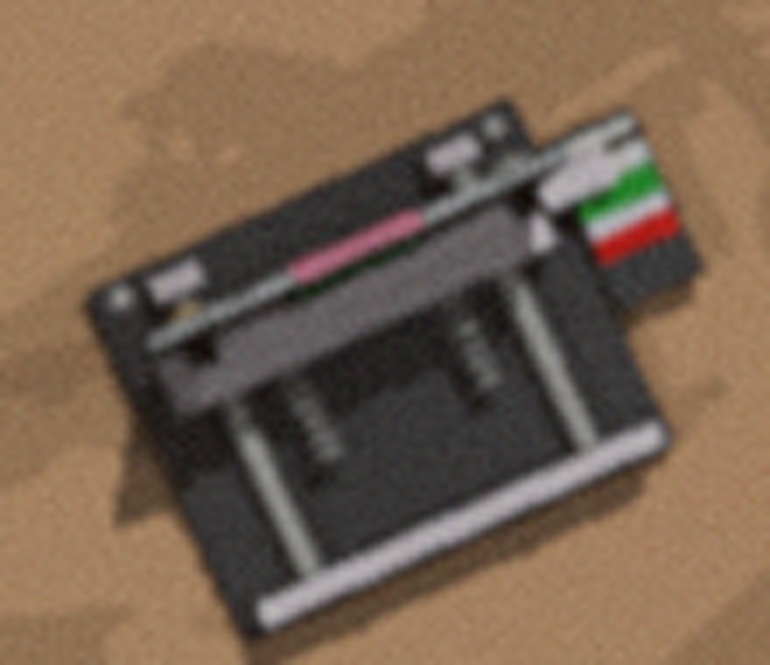

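```bash
cat > fit.py <<'E'
from h import *
from scipy.optimize import least_squares
S=[((340,266),(-33,30,107)),((491,235),(-33,-30,107)),((503,318),(-33,-30,63)),((358,349),(-33,30,63)),
((142,263),(-30,100,129)),((664,157),(-30,-100,129)),((190,562),(-70,110,0)),((730,437),(-70,-110,0)),((183,538),(-70,110,14)),((727,415),(-70,-110,14))]
T=[((95,300),(-70,-110,14)),((508,100),(-70,110,14)),((250,630),(110,-110,14)),((356,248),(-29,0,129)),((150,342),(-29,-100,129))]
p=vision.get_image("scene");t=vision.get_image("top")
def res(v,which):
    x,y,a=v;c,s=np.cos(a),np.sin(a);out=[]
    for im,L,k,o in ((p,S,6.5,(135,165)),(t,T,7,(250,130))):
        if im is p and which=="t" or im is t and which=="s": continue
        F=np.array([q[1] for q in L])/1000.;W=np.column_stack([x+c*F[:,0]-s*F[:,1],y+s*F[:,0]+c*F[:,1],F[:,2]])
        U=np.array([q[0] for q in L])/k+np.array(o)-.5+.5/k
        out.append((proj(im,W)-U).ravel())
    return np.concatenate(out)
for w in "bst":
    r=least_squares(res,[.548,-.143,np.radians(-156)],args=(w,),loss="soft_l1")
    x,y,a=r.x
    print(w,r.x[:2],np.degrees(a),"pad",x-.033*np.cos(a),y-.033*np.sin(a),"rms",np.sqrt(np.mean(res(r.x,w)**2)));print(res(r.x,w).reshape(-1,2).round(1).tolist())
E
python3 fit.py
```

```text
b [ 0.54789312 -0.14244488] -156.07722266881694 pad 0.578058178986678 -0.1290632122262196 rms 0.7961662040840916
[[-0.5, 0.2], [0.1, -0.1], [0.2, -0.6], [-0.5, -0.3], [-0.7, -0.5], [-0.4, -1.1], [0.1, 0.7], [-0.3, 0.4], [0.1, 0.9], [-0.1, 0.3], [-2.0, -0.4], [0.3, -0.3], [-0.6, 2.8], [-0.2, -0.1], [-1.2, 0.5]]
s [ 0.54764866 -0.14159689] -156.5995046608578 pad 0.5779344494805222 -0.12849074549578443 rms 0.4446790588321245
[[-0.3, 0.1], [0.3, -0.1], [0.4, -0.6], [-0.3, -0.4], [-0.5, -0.8], [-0.1, -0.9], [0.2, 0.4], [-0.1, 0.6], [0.2, 0.7], [0.1, 0.5]]
t [ 0.54855678 -0.14451413] -155.9609429182864 pad 0.5786946264820044 -0.13107127659421308 rms 1.0393308482166164
[[-1.3, -0.6], [0.9, -0.6], [0.2, 2.6], [0.4, -0.4], [-0.5, 0.4]]
```

```bash
python3 - <<'E'
from h import *
s=sense();print(s["joint_pos"])
R1=Rdown(np.radians(-35));A=rows(s,(.61,.04,.125),R1,5)
for r in A:print(r)
s2={"eef_pos":(.61,.04,.125),"eef_rot":R1}
for r in rows(s2,(.6695,-.0891,.100),Rdown(np.radians(-66.2)),5):print(r)
E
```

```text
[ 1.77217973e-01  1.84362789e-01  1.85264454e+00 -9.54510465e-05
  1.10735427e+00  3.76282164e-01]
[-0.6, 36.9, 15.0, 0.082, 0.0, 0.0]
[-0.6, 38.0, 11.9, 0.082, 0.0, 0.0]
[-0.6, 38.9, 8.7, 0.082, 0.0, 0.0]
[-0.6, 39.5, 5.5, 0.082, 0.0, 0.0]
[-0.6, 39.8, 2.2, 0.082, 0.0, 0.0]
[5.0, 24.6, 14.3, 0.109, 0.0, 0.0]
[5.0, 26.0, 11.6, 0.109, 0.0, 0.0]
[5.0, 27.1, 8.7, 0.109, 0.0, 0.0]
[5.0, 27.9, 5.7, 0.109, 0.0, 0.0]
[5.0, 28.3, 2.6, 0.109, 0.0, 0.0]
```

Call:
{"name": "apply_moves", "arguments": {
  "plan": [
    [0,37,15,0.082,0,0],
    [0,38,12,0.082,0,0],
    [0,39,9,0.082,0,0],
    [0,39.5,5.5,0.082,0,0],
    [0,40,2,0.082,0,0]
  ]
}}

```text
clock: 7.55
eef_pos: [0.6117, 0.0393, 0.1216]
eef_rot: [[-0.003, 0.819, -0.574], [0.0, -0.574, -0.819], [-1.0, -0.003, 0.002]]
ft_force: [-0.5, 0.2, -3.0]
finger_gap: 0.0398
```

Call:
{"name": "apply_moves", "arguments": {
  "plan": [
    [5,24.5,14.5,0.109,0,0],
    [5,26,11.5,0.109,0,0],
    [5,27,8.5,0.109,0,0],
    [5,28,5.5,0.109,0,0],
    [5,28.5,2.5,0.109,0,0]
  ]
}}

```text
clock: 8.18
eef_pos: [0.6712, -0.0896, 0.0962]
eef_rot: [[-0.003, 0.401, -0.916], [0.001, -0.916, -0.401], [-1.0, -0.002, 0.003]]
ft_force: [-0.1, 0.2, -2.6]
finger_gap: 0.0398
```

Call:
{"name": "apply_moves", "arguments": {
  "plan": [
    [10,0,0,0,0,0],
    [10,0,0,0,0,0],
    [10,0,0,0,0,0],
    [0,0,0,0,0,0],
    [0,0,0,0,0,0]
  ]
}}

```text
clock: 8.8
eef_pos: [0.672, -0.0885, 0.0688]
eef_rot: [[0.001, 0.406, -0.914], [-0.0, -0.914, -0.406], [-1.0, 0.0, -0.0]]
ft_force: [-0.0, 0.5, -2.8]
finger_gap: 0.04
```

```bash
python3 - <<'E'
from h import *
s=sense()
print(s["eef_pos"],delta(s,(.6695,-.0891,.0693),Rdown(np.radians(-66.2))),s["ft_force"],s["finger_gap"])
p=vision.get_image("scene");save(p,"s4.png",(135,120,275,265),5.5);save(p,"s4f.png",None,1.5)
for o in ("sink_grip","sink_face","pad"):
  print(o,[(np.round(q["centre"],4).tolist(),round(q["confidence"],2)) for q in vision.tip_of(p,o)])
t=vision.get_image("top");save(t,"t4.png",(230,110,360,225),6)
for o in ("sink_grip","sink_face","pad"):
  print(o,[(np.round(q["centre"],4).tolist(),round(q["confidence"],2)) for q in vision.tip_of(t,o)])
E
```

```text
[ 0.67199955 -0.08849123  0.06877304] (array([-0.5, -0.5,  2.5]), array([ 0.0022, -0.0004, -0.0004])) [-0.02839227  0.51478296 -2.82228009] 0.04002864383898101
sink_grip [([0.6676, -0.0838, 0.0873], 0.9), ([0.3395, 0.178, 0.0291], 0.76), ([0.5592, 0.2021, 0.0291], 0.62), ([0.5683, 0.3084, 0.0353], 0.6)]
sink_face [([0.3858, 0.0592, 0.028], 0.94), ([0.335, 0.1554, 0.0294], 0.84), ([0.6532, -0.101, 0.0826], 0.76), ([0.5747, 0.1851, 0.0273], 0.71), ([0.6717, -0.0835, 0.0833], 0.65), ([0.2563, -0.3142, -0.0016], 0.41)]
pad [([0.575, -0.1306, 0.0848], 0.63)]
sink_grip [([0.5544, 0.199, 0.0312], 0.66), ([0.3676, 0.0553, 0.0288], 0.56), ([0.6732, -0.0882, 0.0866], 0.42)]
sink_face [([0.5733, 0.1892, 0.0304], 0.48), ([0.3841, 0.0584, 0.0293], 0.48), ([0.6514, -0.098, 0.0879], 0.4)]
pad [([0.5777, -0.1343, 0.0842], 0.55)]
```

View pics/s4.png

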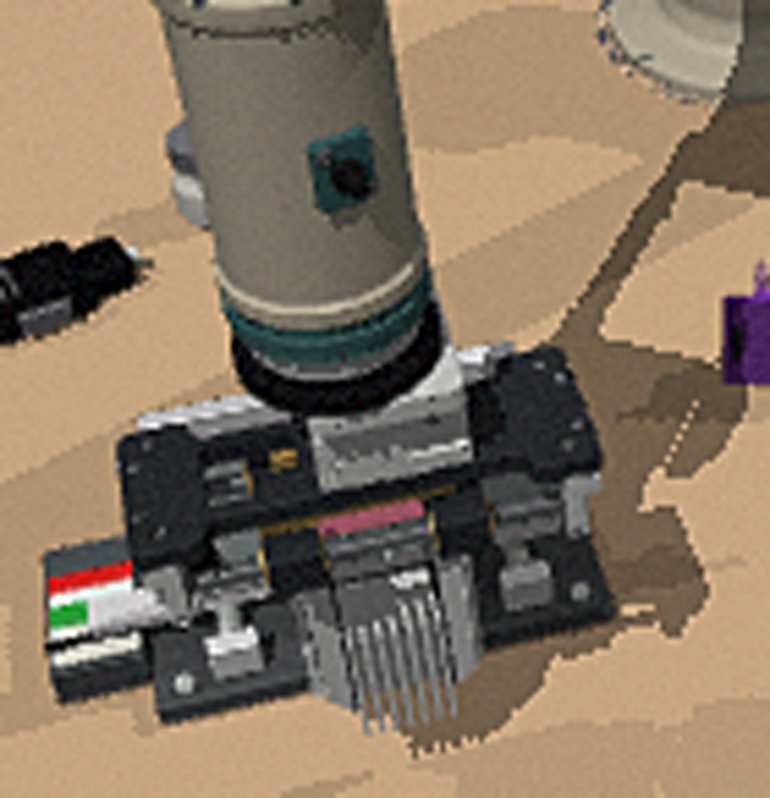

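View pics/t4.png

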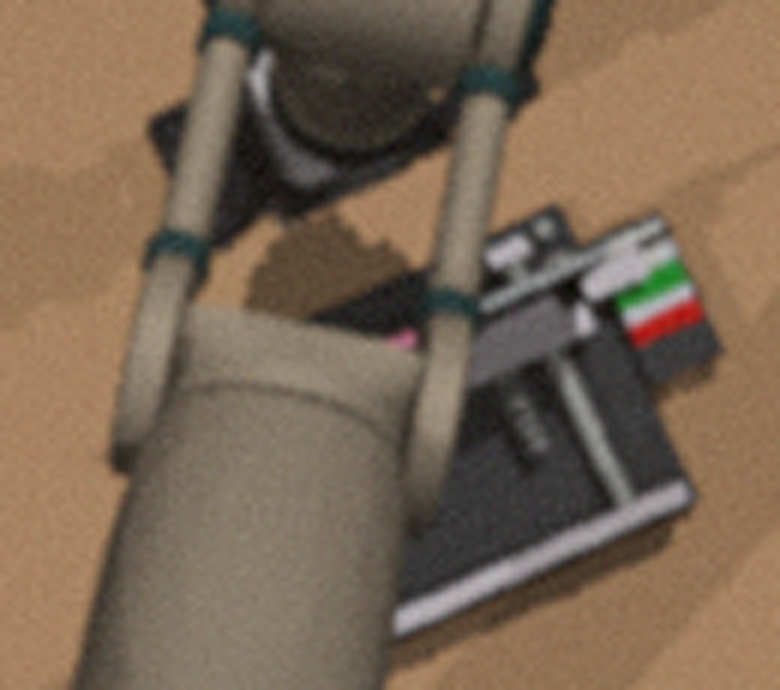

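Call:
{"name": "apply_moves", "arguments": {
  "plan": [
    [-0.5,0,12,0.002,0,0],
    [0,0,18,0,0,0],
    [0,0,18,0,0,0],
    [0,0,14,0,0,0],
    [0,0,8,0,0,0]
  ]
}}

```text
clock: 9.82
eef_pos: [0.6068, -0.1177, 0.0692]
eef_rot: [[0.0, 0.402, -0.915], [-0.0, -0.915, -0.402], [-1.0, 0.0, -0.0]]
ft_force: [0.3, 0.8, -3.2]
finger_gap: 0.0399
```

Call:
{"name": "apply_moves", "arguments": {
  "plan": [
    [0,0,4,0,0,0],
    [0,0,4,0,0,0],
    [0,0,3,0,0,0],
    [0,0,3,0,0,0],
    [0,0,3,0,0,0]
  ]
}}

```text
clock: 10.45
eef_pos: [0.5934, -0.1236, 0.069]
eef_rot: [[0.002, 0.403, -0.915], [0.001, -0.915, -0.403], [-1.0, 0.0, -0.002]]
ft_force: [4.0, 2.0, -5.1]
finger_gap: 0.04
```

```bash
python3 - <<'E'
from h import *
s=sense()
u=np.array([-.915,-.4035,0]);v=np.array([.4035,-.915,0]);d=np.array(s["eef_pos"])-[.578,-.1298,0]
print(s["eef_pos"],"along",d@u,"lat",d@v,"z",d[2]+.0157,s["ft_force"],np.array(s["ft_force"])@u,s["ft_torque"],s["finger_gap"])
p=vision.get_image("scene");save(p,"s5.png",(135,120,275,265),5.5)
E
```

```text
[ 0.59337018 -0.12363186  0.06900359] along -0.0165525569011594 lat 0.0005580234919252302 z 0.0847035857850213 [ 4.00691285  2.04296358 -5.08044026] -4.490661057911781 [ 0.37399944 -0.61998589 -0.07983698] 0.04000219694616217
```

View pics/s5.png

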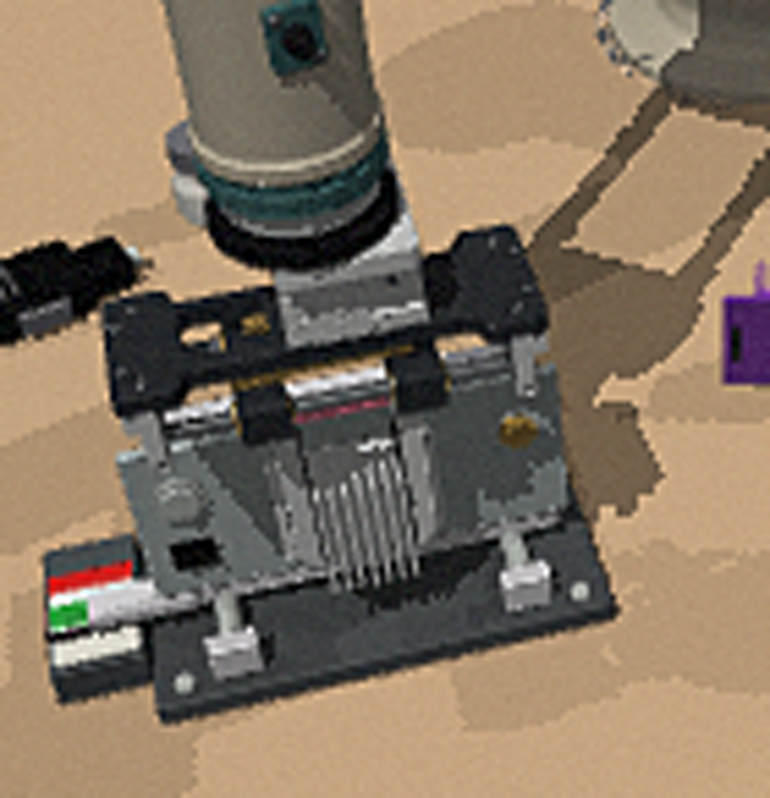

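Contact is made, at about 4.5 N. The pointer still sits near the first white zone at (150,600) in the crop. I'll press on slowly.

Call:
{"name": "apply_moves", "arguments": {
  "plan": [
    [0,0,3,0,0,0],
    [0,0,3,0,0,0],
    [0,0,3,0,0,0],
    [0,0,0,0,0,0],
    [0,0,0,0,0,0]
  ]
}}

```text
clock: 11.12
eef_pos: [0.5852, -0.1273, 0.0691]
eef_rot: [[0.002, 0.403, -0.915], [0.001, -0.915, -0.403], [-1.0, 0.0, -0.003]]
ft_force: [5.9, 3.4, -6.0]
finger_gap: 0.0396
```

```bash
cat > chk.py <<'E'
from h import *
import sys
n=sys.argv[1]
s=sense()
u=np.array([-.915,-.4035,0]);v=np.array([.4035,-.915,0]);d=np.array(s["eef_pos"])-[.578,-.1298,0]
print(s["eef_pos"],"along",d@u,"lat",d@v,"z",d[2]+.0157,s["ft_force"],np.array(s["ft_force"])@u,s["ft_torque"],s["finger_gap"],s["clock"])
p=vision.get_image("scene");save(p,n+".png",(135,150,255,250),6.5)
for o in ("sink_grip","sink_face","pad"):
  print(o,[(np.round(q["centre"],4).tolist(),round(q["confidence"],2)) for q in vision.tip_of(p,o) if q["centre"][1]<0])
E
python3 chk.py s6
```

```text
[ 0.58515176 -0.12730861  0.0690644 ] along -0.007549135955915964 lat 0.0006061183851083922 z 0.08476439807686606 [ 5.92087751  3.37496386 -5.96613409] -6.779400840767481 [ 0.49382491 -0.90358393 -0.05003186] 0.03963519024792659 11.125
sink_grip [([0.5838, -0.1218, 0.0851], 0.88)]
sink_face [([0.5695, -0.1341, 0.0816], 0.65)]
pad [([0.5606, -0.1343, 0.0868], 0.63)]
```

View pics/s6.png

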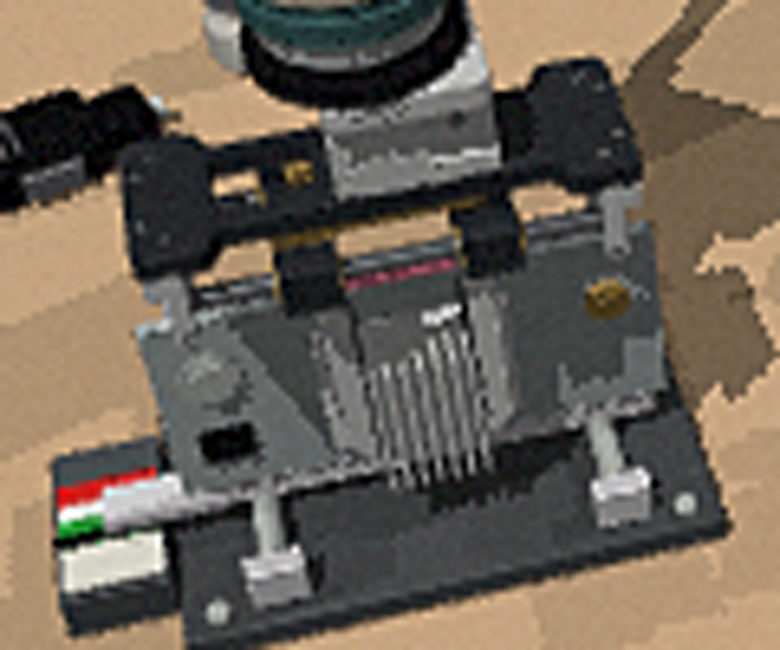

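The pointer is at the edge of the green (about 6.8 N, roughly 13–16 mm). I'll advance 6 mm more to reach mid-green.

Call:
{"name": "apply_moves", "arguments": {
  "plan": [
    [0,0,2,0,0,0],
    [0,0,2,0,0,0],
    [0,0,2,0,0,0],
    [0,0,0,0,0,0],
    [0,0,0,0,0,0]
  ]
}}

```text
clock: 11.95
eef_pos: [0.5803, -0.1294, 0.0691]
eef_rot: [[0.004, 0.403, -0.915], [0.001, -0.915, -0.403], [-1.0, 0.0, -0.004]]
ft_force: [6.6, 4.3, -6.4]
finger_gap: 0.0401
```

```bash
python3 chk.py s7
```

```text
[ 0.58033616 -0.1293631   0.06908617] along -0.0023138705044863117 lat 0.0005428766932225803 z 0.08478617222369822 [ 6.62074499  4.31941841 -6.39641686] -7.800866995071812 [ 0.64024338 -1.14580699 -0.00622043] 0.04009125521346085 11.95
sink_grip [([0.5779, -0.1235, 0.0843], 0.61)]
sink_face [([0.5604, -0.1388, 0.0824], 0.69)]
pad [([0.559, -0.1351, 0.0874], 0.76), ([0.562, -0.1383, 0.0811], 0.46)]
```

View pics/s7.png

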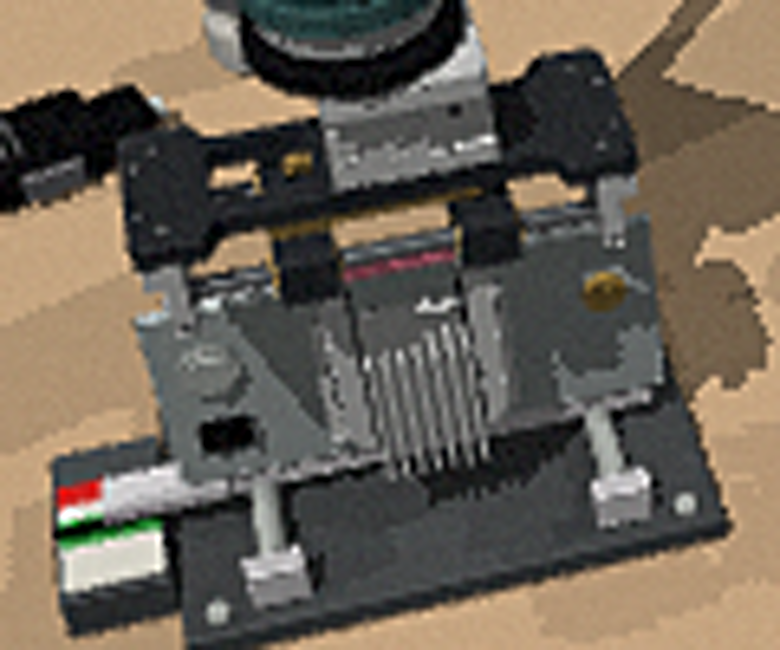

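The pointer stands inside the green, at (80,528) in the crop with green on both sides. I'll check centring and tilt with overlays.

```bash
cat > ov.py <<'E'
from h import *
s=sense();p=vision.get_image("scene")
a=np.radians(-156.2);c,sn=np.cos(a),np.sin(a)
def W(o,F):F=np.array(F,float)/1000;return np.column_stack([o[0]+c*F[:,0]-sn*F[:,1],o[1]+sn*F[:,0]+c*F[:,1],o[2]+F[:,2]])
k=8;x0,y0=175,180
im=cv2.resize(np.ascontiguousarray(p["pixels"][y0:y0+70,x0:x0+80,::-1]),None,fx=k,fy=k,interpolation=cv2.INTER_CUBIC)
raw=im.copy()
def poly(P,col):
    q=((proj(p,P)-[x0,y0]+.5)*k).round().astype(int);cv2.polylines(im,[q.reshape(-1,1,2)],True,col,1)
g=np.array(s["eef_pos"])+[0,0,.0157]
poly(W(g,[(20,-38,30),(20,38,30),(14,38,30),(14,-38,30)]),(0,255,255))
poly(W(g,[(14,-38,30),(14,38,30),(14,38,-30),(14,-38,-30)]),(0,255,255))
poly(W(g,[(-14,-20,30),(-14,20,30),(-14,20,-30),(-14,-20,-30)]),(255,255,0))
o=np.array([.578,-.1298,.085])
for t in (17,20,23):
  poly(W(o,[(3+t,-100,44),(3+t,100,44),(3+t,100,-46),(3+t,-100,-46)]),(0,0,255))
poly(W(o,[(20,-30,22),(20,30,22),(20,30,-22),(20,-30,-22)]),(255,0,255))
cv2.imwrite("pics/ov.png",im);cv2.imwrite("pics/ovraw.png",raw)
print(s["clock"],np.array(s["ft_force"])@[-.915,-.4035,0],s["joint_velocities"].round(4))
E
python3 ov.py
```

```text
12.15 -6.31221233003438 [-0.0005  0.0013  0.0004 -0.001  -0.0008 -0.0003]
```

View pics/ov.png

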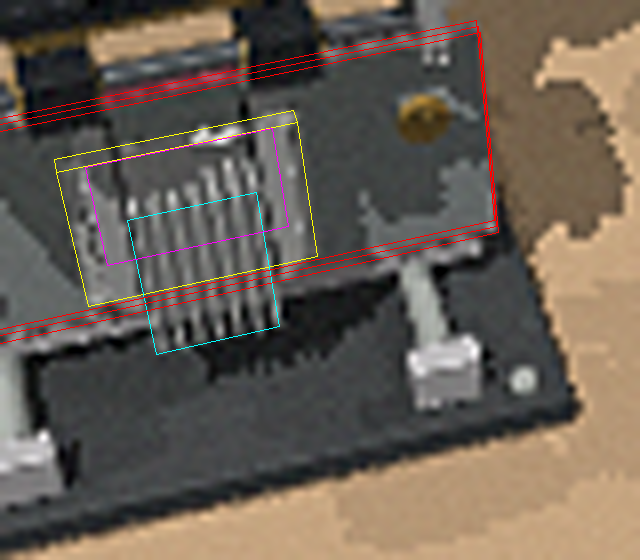

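View pics/ovraw.png

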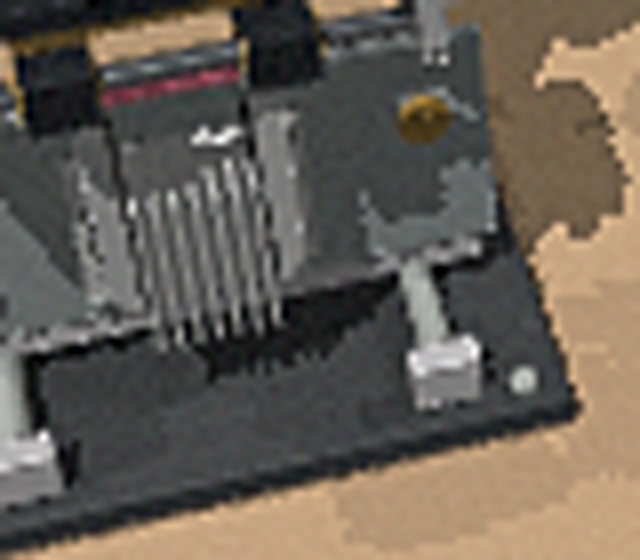

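```bash
python3 - <<'E'
from h import *
L=[]
im=0
for i in range(6):
    p=vision.get_image("scene");im=im+p["pixels"].astype(float)/6
    s=sense();L.append(round(float(np.array(s["ft_force"])@[-.915,-.4035,0]),2))
print(L,s["clock"],s["eef_pos"])
c=im[190:240,175:230,::-1];c=np.clip((c/255)**.6*255,0,255).astype(np.uint8)
cv2.imwrite("pics/avg.png",cv2.resize(c,None,fx=12,fy=12,interpolation=cv2.INTER_CUBIC))
c=im[215:240,140:170,::-1].astype(np.uint8)
cv2.imwrite("pics/scale.png",cv2.resize(c,None,fx=16,fy=16,interpolation=cv2.INTER_CUBIC))
E
```

```text
[-7.66, -6.45, -8.16, -7.77, -8.35, -6.52] 12.5 [ 0.58044588 -0.12940455  0.06912158]
```

View pics/avg.png

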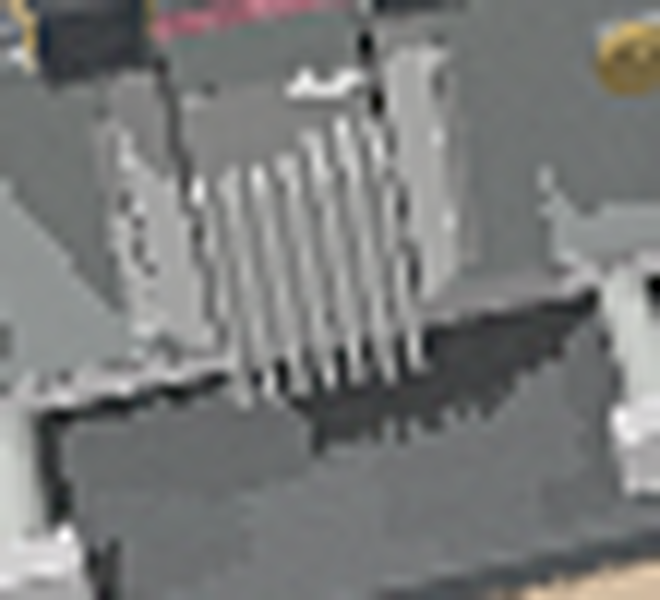

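View pics/scale.png

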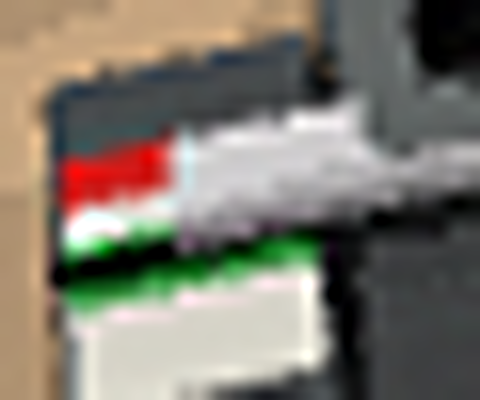

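The pointer is in the green, force averages about 7.5 N (around 18 mm), and the overlay agrees to about 1 px. I'll add 2 mm for margin and let it settle.

Call:
{"name": "apply_moves", "arguments": {
  "plan": [
    [0,0,1,0,0,0],
    [0,0,1,0,0,0],
    [0,0,0,0,0,0],
    [0,0,0,0,0,0],
    [0,0,0,0,0,0]
  ]
}}

```text
clock: 13.12
eef_pos: [0.5788, -0.1301, 0.0691]
eef_rot: [[0.004, 0.402, -0.915], [0.001, -0.915, -0.402], [-1.0, 0.001, -0.004]]
ft_force: [7.8, 4.2, -6.7]
finger_gap: 0.0399
```

```bash
python3 - <<'E'
from h import *
L=[]
im=0
for i in range(6):
    p=vision.get_image("scene");im=im+p["pixels"].astype(float)/6
    s=sense();L.append(round(float(np.array(s["ft_force"])@[-.915,-.4035,0]),2))
print(L,s["clock"],s["eef_pos"],s["finger_gap"],np.round(s["eef_rot"],3).tolist())
c=im[215:240,140:170,::-1].astype(np.uint8)
cv2.imwrite("pics/scale2.png",cv2.resize(c,None,fx=16,fy=16,interpolation=cv2.INTER_CUBIC))
save(p,"s9.png",None,1.5)
E
```

```text
[-7.54, -9.31, -8.04, -8.67, -7.99, -8.23] 13.425 [ 0.57879736 -0.13010303  0.06912276] 0.039574801471054896 [[0.004, 0.402, -0.915], [0.001, -0.915, -0.402], [-1.0, 0.001, -0.004]]
```

View pics/scale2.png

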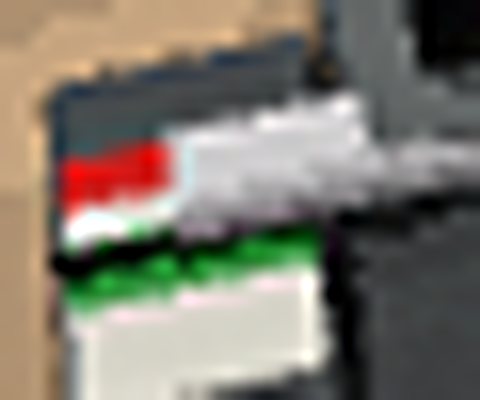

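View pics/s9.png

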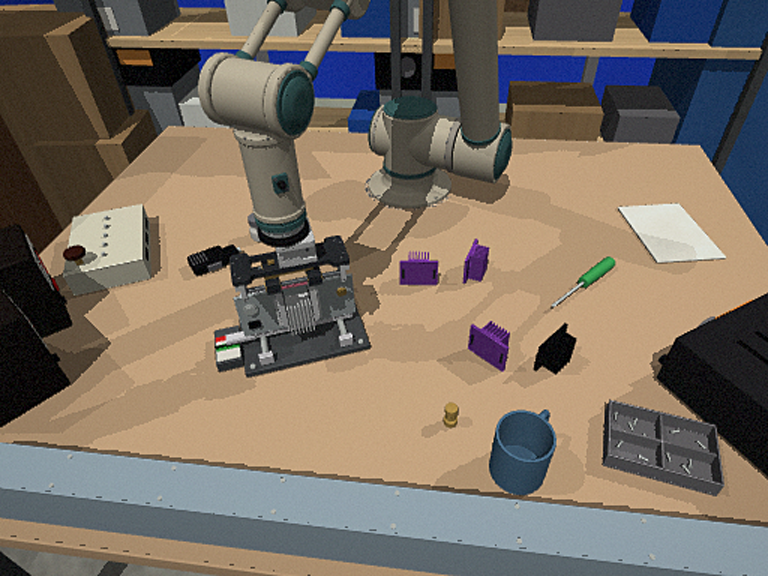

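The pointer is still in the green (green on both sides, around (80,255) in the crop). Force averages about 8.3 N, so roughly 21 mm of travel, and the other objects look unmoved. Handing in.

```bash
python3 -c "
from h import *
print(robot.hand_in());s=sense();print(s['clock'],s['ft_force'],s['finger_gap'])"
```

```text
the job is handed in; nothing more can be done
None
the job is handed in; nothing more can be done
```

I gripped the bare aluminium heat sink across its fins at 40 N, lifted it and turned it about 55°. I then pressed its flat face onto the pink pad and handed in while still gripping and pressing. `hand_in()` gives no verdict, so the result rests on my last checks.

- **Pointer and force:** the pointer stood in the green, and the press force averaged about 8.3 N (readings 7.5–9.3 N). By the spring data that is roughly 21 mm of travel. In the image the pointer looked nearer the far edge of the green; I put that down to the camera's viewing angle and trusted the force.
- **Grip:** finger opening was 39.6 mm on the 40 mm fin stack, and the tool stayed square to within about 0.005 rad.
- **Centring:** the tool position put the sink about 0.5 mm off sideways and 0.3 mm off in height from my pad measurement, which is good to about 2 mm. I made the overlay check just before a final 2 mm push: the plate corners and fin bottoms matched to about 1 px (2–3 mm). The fin tops looked higher than the model, and I did not resolve that.
- **Disagreements:** the trained networks put the face up to 5 mm lower than the pad, about their own error. Vertical force on the tool also rose about 3 N while pressing, and I did not trace the cause.
- **Other loose things:** nothing else looked moved in the last overview image, and by geometry the gripper should have stayed clear of the fixture. I did not measure either.

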